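# Wipe the reject modules off the sorting deck and snap the scrap cover shut

## Robot

A 6-joint arm with a two-finger parallel gripper is mounted at the origin on the work surface. World frame = base frame: x ahead of the robot, y to its left, z up, the work surface at z = 0. Lengths are in m, angles in degrees, forces in N, time in s.
With the tool pointing down it reaches from about 0.25 to 0.725 m from the base axis. Payload 9.7 kg.
Tool frame: the origin (TCP) lies between the finger pads; the fingertips stand bot.tcp_to_tips ahead of it and the grasp point (between the pads) lies 2 mm behind it (bot.tcp_to_tips is the distance from the TCP to the fingertips, in m); z points along the fingers, y is the line along which they close (so a half turn about z gives the same grasp; the last joint's range is limited). The gripper opens to 85 mm and grips with 20 to 120 N. Pads are 22 mm wide; open, the fingers measure 114 mm over their backs; the gripper's body (76 mm by 85 mm) begins 54 mm behind the grasp point. The pads swing forward as they close: fully open they stand 13 mm farther back than shut.
Start: joints at [-71.104, 4.979, 10.078, 95.1, 0, 90], TCP at [0.178, -0.52, 0.248] pointing down, gripper open.
Joint ranges: [-179.16, 179.16], [-48.56, 103.87], [-65.8, 70.77], [-126.05, 130.52], [-82.76, 87.17], [-180, 180]. Speed limits (degrees/s): [127.2, 127.2, 147.25, 180, 180, 180].

## Interface

Orientations are given as [roll, pitch, yaw] about the fixed x, y, z axes, in that order (R = Rz(yaw) Ry(pitch) Rx(roll)).
In Python, from workcell import sensors, camera, camera_params, bot gives the robot as it stands.
- The arm moves only by the tool apply_moves, never from a script. Its argument "motion" is a list of rows, each an object with "jaw": the opening, from -1 (shut) to 1 (fully open); "xyz": the shift along the tool's x, y, z in mm, a list of three; "twist": the turn about the tool's z in rad. A call has 1 to 5 rows; each row is the pose to reach, as a shift and turn from the pose commanded when the call began, along the tool's axes at that moment; what a row does not reach only later rows make up. A row lasts 1/8 s, in which the tool goes at most 62.5 mm and 10.7 degrees, less where a joint would pass 70% of its speed; a pose out of reach is approached as far as the arm can. A call with a gripper value outside its range is refused whole. The fingers move at their own pace and stop on an object; "grip_force" is the grip in N (left out, the last holds). Time passes only in rows, so rows that repeat a pose let the fingers close. It gives the time, the measured TCP pose, the force, the opening and the grip force at its end, in the units of the state.
- sensors.get_obs(): the state, without advancing time (a new reading comes with each control period).
- camera(name): name is "scene" or "side" or "wrist"; returns (picture, depth): 384x512x3 uint8, red, green, blue; 384x512 float32, m along the optical axis (not along the pixel's ray), 0 where there is no reading.
- camera_params(name): a dict with "mtx" (3x3 intrinsics, pixels), "rvec" (rotation vector, rad) and "tvec" (3), from world to camera coordinates, as OpenCV has them. Camera axes: x right, y down, z forward; pixel columns grow to the right and rows downward; lengths in m; the calibration is good to about 2 mm. A picture is of the moment at which its call begins: read the wrist's pose just before it. camera_params takes no time and is no camera call; for the wrist camera it gives the pose at the moment of the call.
- bot.job_done(): hands the job in; it is judged then, once.
The state is a dict: "time": time; "q": joint angles; "qd": joint speeds; "joint_efforts": joint torques, N m; "ee_pos": TCP position; "tcp_rot": TCP orientation; "wrist_force": force on the tool from outside, world axes, zero at the start; "torque": the same for the moment, N m; "opening": finger opening in m; "grasp_force": force on a finger pad.
Only numpy, scipy, OpenCV 4.12 (cv2) and the standard library are available. Lean on these libraries where they do the work, as an engineer would, in place of code of your own. Each camera call takes 0.05 s, during which the arm holds its last target. There are 200 camera calls.

## Task

With the scraper block, wipe all five loose reject modules off the steel deck into the scrap trough at its end, pressing the block firmly on the sprung plate (some 10 to 45 N) as it wipes, from the back to the front, and never touching the modules with the fingers. Then press the sprung trough cover down until its catches hold it shut, and have the scraper standing back in its black rest at the end. Leave the other things on the table alone.

Things in the scene. Friction and masses are not known exactly. Their poses are not given: they have to be found in the camera images.
- deck: Fixed sorting deck: bare steel plate, which floats on springs and gives straight down a little when pressed, between two cream side fences, a scrap trough at its +y end. Origin under its centre, height varies by 10 mm. In its frame (mm): plate x -85 to 85, y -115 to 105, top at z 60 (unpressed); fences at both sides, |x| 85 to 97, y -115 to 199, tops at z 70; no fence at the -y end. Wipe along +y.
- trough (a point): Centre of the floor of the open scrap trough: deck frame y 144, z 20 mm. The trough is as wide as the plate (x -85 to 85) and runs y 105 to 183; outer wall top at z 52 mm.
- cover (a joint): Angle of the trough's aluminium cover (164 x 82 x 5 mm) on its hinge, along deck x at the trough's outer edge. 0 = shut flat over the trough, 1.57 = upright; starts leaning outward at 1.6 to 2.1, stop at 2.2. A light spring lifts it again if only laid down; in the last 0.15 rad two spring catches must be snapped past (10 to 15 N at the free edge) and then hold it at 0.
- cover_hinge (a point): Point on the cover's hinge line, at mid-width: deck frame x 0, y 190, z 64 mm. It turns with the cover.
- cover_edge (a point): Point on the cover's ribbed outer face (its top when shut), at mid-width, 75 mm from the hinge and 7 mm from the free edge: where to press. When shut it lies at deck frame y 115, z 66.5 mm.
- scraper: Grey scraper block with a flat black rubber sole: foot 110 (x) x 30 (y) x 24 mm high, and on it an upright grip 70 (x) x 24 (y) mm, from 24 to 80 mm height. 0.22 kg or so. Origin: centre of the sole; x along its length, z up. Grip it across the 24 mm. Wipe along its y. It is narrower than the deck, so one stroke seldom clears it all.
- rest: Fixed black shallow rest (tray) in which the scraper stands: 140 x 60 mm outside, walls 4 mm thick and 12 mm high, floor 4 mm thick. Origin: centre of its underside; x along its length.
- chip0: One of five alike reject modules, a flat dark block with a bright metal lid, 36 (x) x 28 (y) x 7 mm, 18 g or so. Origin: centre of its underside.
- chip1: One of five alike reject modules, a flat dark block with a bright metal lid, 36 (x) x 28 (y) x 7 mm, 18 g or so. Origin: centre of its underside.
- chip2: One of five alike reject modules, a flat dark block with a bright metal lid, 36 (x) x 28 (y) x 7 mm, 18 g or so. Origin: centre of its underside.
- chip3: One of five alike reject modules, a flat dark block with a bright metal lid, 36 (x) x 28 (y) x 7 mm, 18 g or so. Origin: centre of its underside.
- chip4: One of five alike reject modules, a flat dark block with a bright metal lid, 36 (x) x 28 (y) x 7 mm, 18 g or so. Origin: centre of its underside.
- tape_roll: Bystander: roll of clear cover tape lying flat, 84 mm across, 30 mm high. Origin: centre of its underside.
- bottle: Bystander: white bottle, 60 mm across, 130 mm high. Origin: centre of its underside.
- driver: Bystander: black screwdriver lying down, 180 mm long.
Not all that is in view belongs to the job. Leave any turquoise look-alike of the scraper alone.

How it is judged:
By the outcome, as a careful person would: the job done as asked, in the order asked, and still so for the second after the job is handed in, with the robot touching nothing.
It also fails if it takes over 72 s, if anything falls off the work surface, if the arm or the gripper's body presses on something with over 40 N, if the wrist force passes 120 N, or if a joint passes its speed limit or range.

## Working session

There is one attempt and no reset: what is moved stays moved. The work goes in short steps, Python scripts to look and compute and a tool call to move; the robot and the scene stay as the last step left them, time stands still between calls to the robot, and variables do not carry over. Pictures are saved under pics/ and viewed, at most 10 in all, crops included, and the job is handed in when it is done.

Besides the shell and the picture viewer there is one more tool, called after "Call:" as a command line: name --argument value ..., lists and objects as JSON in quotes. apply_moves: Moves the arm, as the interface text tells. Its arguments: {"type":"object","properties":{"motion":{"type":"array","items":{"type":"object","properties":{"jaw":{"type":"number"},"xyz":{"type":"array","items":{"type":"number"}},"twist":{"type":"number"}}}},"grip_force":{"type":"number"}},"required":["motion"]}

```bash
ls; mkdir -p pics; python3 - <<'E'
from workcell import sensors, camera, camera_params, bot
import cv2, numpy as np
print(sensors.get_obs(), bot.tcp_to_tips)
for n in ("scene","side","wrist"):
    p=camera_params(n); print(n,p)
    im,d=camera(n); np.savez(f"{n}0.npz",im=im,d=d,**p); cv2.imwrite(f"pics/{n}0.png",im[...,::-1])
E
```

```text
pics
{'time': 0.0, 'q': array([-7.11034710e+01,  5.01181373e+00,  1.00341056e+01,  9.50976551e+01,
       -9.35906821e-04,  9.00018486e+01]), 'qd': array([-0.07826487, -0.05569918,  0.1035041 , -0.13487696,  0.07814385,
       -0.00317801]), 'joint_efforts': array([ 1.40162065e-04, -5.20394683e+01,  4.64800787e+01,  1.64504122e-02,
        2.79044990e-06,  9.65467599e-07]), 'ee_pos': array([ 0.17805608, -0.52017558,  0.24757307]), 'tcp_rot': array([-1.79924637e+02,  9.38337483e-04,  1.88946817e+01]), 'wrist_force': array([-0.96306008,  0.18294392,  0.61210633]), 'torque': array([0.01528554, 0.00078887, 0.04833901]), 'grasp_force': 0.0, 'opening': 0.08519095925684966} 0.017
scene {'mtx': array([[447.30390578,   0.        , 250.27931804],
       [  0.        , 447.30390578, 188.36589527],
       [  0.        ,   0.        ,   1.        ]]), 'rvec': array([ 1.52341833,  2.06612876, -0.84877947]), 'tvec': array([ 0.21185396, -0.3171852 ,  1.69045541])}
side {'mtx': array([[377.53016674,   0.        , 257.83027934],
       [  0.        , 377.53016674, 196.91604054],
       [  0.        ,   0.        ,   1.        ]]), 'rvec': array([ 0.55842148, -2.68897649,  1.15532792]), 'tvec': array([0.48399286, 0.24771968, 1.287502  ])}
wrist {'mtx': array([[274.91863175,   0.        , 253.39662034],
       [  0.        , 274.91863175, 193.98101688],
       [  0.        ,   0.        ,   1.        ]]), 'rvec': array([-2.33138386,  1.66576351,  0.27533745]), 'tvec': array([-0.54947148, -0.04135858,  0.38117759])}
```

View pics/scene0.png

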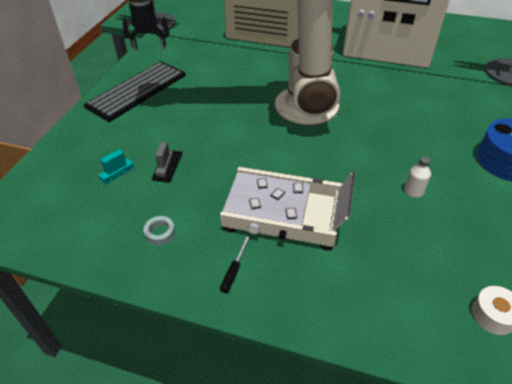

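View pics/side0.png

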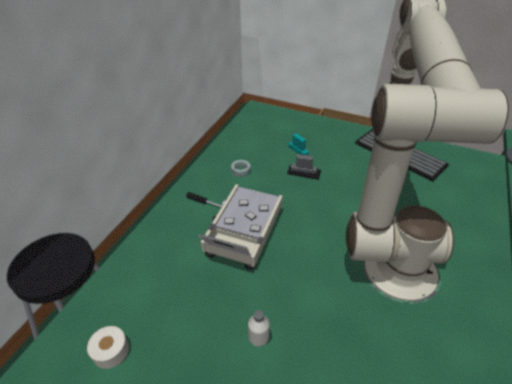

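The scene view shows the deck around (285,205) with five modules on it and the cover leaning at (345,200). The scraper stands in its black rest at (167,165), with a turquoise decoy at (115,165), the tape at (160,230) and the driver at (240,265). The side view agrees: deck at (245,220), rest at (304,168). Next I'll get rough positions.

```bash
cat > h.py <<'E'
import numpy as np, cv2
from workcell import sensors, camera, camera_params, bot
def load(f):
    z=np.load(f); return {k:z[k] for k in z.files}
def snap(n,tag):
    p=camera_params(n); im,d=camera(n); np.savez(f"{n}{tag}.npz",im=im,d=d,**p); cv2.imwrite(f"pics/{n}{tag}.png",im[...,::-1]); return load(f"{n}{tag}.npz")
def ray(v,uv):
    R=cv2.Rodrigues(v['rvec'])[0]; uv=np.atleast_2d(uv).astype(float)
    c=np.c_[uv,np.ones(len(uv))]@np.linalg.inv(v['mtx']).T
    return -R.T@v['tvec'], c@R     # origin, dirs (depth-scaled)
def onplane(v,uv,z):
    o,d=ray(v,uv); return o+d*((z-o[2])/d[:,2])[:,None]
def cloud(v):
    H,W=v['d'].shape; u,w=np.meshgrid(np.arange(W),np.arange(H))
    o,d=ray(v,np.c_[u.ravel(),w.ravel()]); P=o+d*v['d'].ravel()[:,None]
    P[v['d'].ravel()==0]=np.nan; return P.reshape(H,W,3)
def tri(v1,a,v2,b):
    o1,d1=ray(v1,a);o2,d2=ray(v2,b);out=[]
    for x,y in zip(d1,d2):
        t=np.linalg.lstsq(np.c_[x,-y],o2-o1,rcond=None)[0]; p,q=o1+t[0]*x,o2+t[1]*y; out.append(np.r_[(p+q)/2,np.linalg.norm(p-q)])
    return np.array(out)
E
python3 - <<'E'
from h import *
np.set_printoptions(precision=3,suppress=True)
s=load('scene0.npz');w=load('side0.npz');P=cloud(s);Q=cloud(w)
for n,u in dict(plate=(268,210),fenceL=(225,228),chip=(278,194),trough=(318,212),cover=(346,195),scr=(162,155),rest=(172,172),tape=(148,230),drv=(232,275),bottle=(418,180),turq=(115,165)).items(): print(n,P[u[1],u[0]])
for n,u in dict(plate=(250,206),cover=(230,245),scr=(304,160),rest=(306,172),bottle=(259,322)).items(): print('side',n,Q[u[1],u[0]])
a=s['im'][165:250,215:365];
cv2.imwrite('pics/deckzoom.png',cv2.resize(s['im'][140:255,90:365,::-1],None,fx=2.9,fy=2.9,interpolation=cv2.INTER_CUBIC))
E
```

```text
plate [0.609 0.022 0.066]
fenceL [ 0.656 -0.091  0.003]
chip [0.548 0.034 0.072]
trough [0.542 0.152 0.028]
cover [0.542 0.219 0.119]
scr [ 0.498 -0.35   0.08 ]
rest [ 0.495 -0.328  0.01 ]
tape [ 0.746 -0.283  0.031]
drv [ 0.811 -0.015  0.023]
bottle [0.38  0.408 0.076]
turq [ 0.554 -0.489  0.05 ]
side plate [ 0.566 -0.015  0.068]
side cover [0.525 0.227 0.13 ]
side scr [ 0.467 -0.355  0.073]
side rest [ 0.453 -0.355  0.012]
side bottle [0.34  0.423 0.112]
```

View pics/wrist0.png

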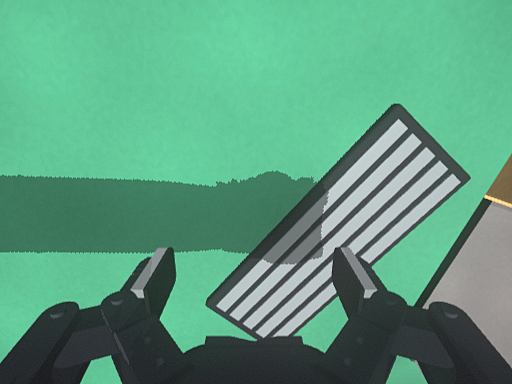

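The wrist view shows only the keyboard, around (340,220). Next come the rough deck and rest frames and the wrist camera's mounting.

```bash
python3 - <<'E'
from h import *
np.set_printoptions(precision=3,suppress=True)
v=load('wrist0.npz'); o,d=ray(v,[[253,194],[253,94],[353,194]]); print('wcam',o,d)
for n in('scene0','side0'):
    s=load(n+'.npz');P=cloud(s)
    m=(P[...,0]>.4)&(P[...,0]<.72)&(P[...,1]>-.15)&(P[...,1]<.2)&(abs(P[...,2]-.067)<.006)
    m=cv2.erode(m.astype(np.uint8),np.ones((3,3)))
    p=P[m>0]; print(n,'plate med z',np.median(p[:,2]),len(p), cv2.minAreaRect((p[:,:2]*1000).astype(np.float32)))
    f=(P[...,2]>.073)&(P[...,2]<.085)&(P[...,0]>.4)&(P[...,0]<.72)&(P[...,1]>-.15)&(P[...,1]<.3)
    p=P[f]; print('fence',cv2.minAreaRect((p[:,:2]*1000).astype(np.float32)),np.median(p[:,2]))
    r=(P[...,2]>.006)&(P[...,2]<.1)&(P[...,0]>.38)&(P[...,0]<.57)&(P[...,1]>-.43)&(P[...,1]<-.28)
    p=P[r]; print('rest',cv2.minAreaRect((p[:,:2]*1000).astype(np.float32)),np.percentile(p[:,2],98))
E
```

```text
wcam [ 0.256 -0.494  0.373] [[-0.303 -0.1   -0.948]
 [ 0.023  0.011 -1.064]
 [-0.186 -0.445 -0.948]]
scene0 plate med z 0.06559924482080215 2259 ((567.391845703125, 44.606712341308594), (187.19613647460938, 287.0284729003906), 3.8210151195526123)
fence ((562.5994873046875, 54.14305877685547), (198.3824005126953, 311.5469055175781), 3.9300034046173096) 0.07540220993010505
rest ((465.20147705078125, -342.469482421875), (145.61131286621094, 92.11425018310547), 7.628056049346924) 0.08502693533335712
side0 plate med z 0.06797381025200333 1101 ((567.0068969726562, 7.855278015136719), (162.0689697265625, 216.28318786621094), 3.2401599884033203)
fence ((561.4674682617188, 53.13146209716797), (196.41140747070312, 315.7961730957031), 3.0762341022491455) 0.07678434083778451
rest ((474.7333679199219, -352.3230285644531), (189.93756103515625, 142.63912963867188), 0.6998759508132935) 0.08770406363366452
```

Call:
apply_moves --motion '[{"xyz":[60,-14,0],"twist":0.05,"jaw":1},{"xyz":[120,-28,0],"twist":0.1,"jaw":1},{"xyz":[180,-42,0],"twist":0.15,"jaw":1},{"xyz":[240,-56,0],"twist":0.2,"jaw":1},{"xyz":[300,-70,0],"twist":0.2,"jaw":1}]'

```text
time: 0.78
ee_pos: [0.4407, -0.3556, 0.2481]
tcp_rot: [-180.0, 0.0, 7.4]
wrist_force: [-0.6, -1.2, 0.2]
opening: 0.0856
grasp_force: 0.0
```

Call:
apply_moves --motion '[{"xyz":[0,0,0],"twist":0,"jaw":1},{"xyz":[0,0,0],"twist":0,"jaw":1}]'

```text
time: 1.02
ee_pos: [0.4392, -0.3568, 0.2479]
tcp_rot: [-180.0, 0.0, 7.5]
wrist_force: [0.5, -0.3, -0.9]
opening: 0.0852
grasp_force: 0.0
```

```bash
python3 - <<'E'
from h import *
o=sensors.get_obs(); print(o['ee_pos'],o['tcp_rot'],o['time']); snap('wrist','1')
E
```

```text
[ 0.43921085 -0.35681352  0.24793479] [-1.79976091e+02  4.38866937e-02  7.48745048e+00] 1.025
```

Call:
apply_moves --motion '[{"xyz":[0,-55,0],"twist":0,"jaw":1},{"xyz":[0,-60,0],"twist":0,"jaw":1},{"xyz":[0,-60,0],"twist":0,"jaw":1}]'

```text
time: 1.45
ee_pos: [0.4309, -0.2982, 0.2488]
tcp_rot: [179.9, -0.0, 7.4]
wrist_force: [-0.3, 0.5, -0.1]
opening: 0.0856
grasp_force: 0.0
```

```bash
python3 - <<'E'
from h import *
o=sensors.get_obs(); print(o['ee_pos'],o['tcp_rot'],o['time']); snap('wrist','2')
a=[cv2.imread(f'pics/wrist{i}.png')for i in(1,2)]; cv2.imwrite('pics/w12.png',cv2.resize(np.vstack(a),None,fx=.78,fy=.78,interpolation=cv2.INTER_AREA))
E
```

```text
[ 0.43090043 -0.29818446  0.24882771] [ 1.79943451e+02 -4.31464941e-02  7.38100312e+00] 1.45
```

View pics/w12.png

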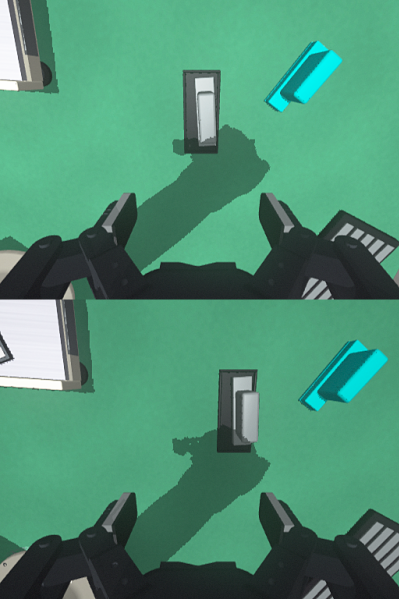

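The two wrist views show the rest at about (258,142) and (305,143) full-size, with the grey scraper in it. The turquoise decoy is at upper right and the deck corner at upper left. I'll segment the grip top and the rest, then triangulate.

```bash
python3 - <<'E'
from h import *
np.set_printoptions(precision=4,suppress=True)
V=[load(f'wrist{i}.npz') for i in(1,2)]; C=[];B=[]
for k,(v,c) in enumerate(zip(V,[(258,142),(305,143)])):
    P=cloud(v); hsv=cv2.cvtColor(v['im'],cv2.COLOR_RGB2HSV)
    roi=np.zeros(hsv.shape[:2],bool); roi[c[1]-65:c[1]+62,c[0]-45:c[0]+45]=1
    ns=roi&(hsv[...,1]<60)
    m=ns.astype(np.uint8)*255; m=cv2.morphologyEx(m,cv2.MORPH_OPEN,np.ones((3,3)))
    g=(roi&(P[...,2]>.075)).astype(np.uint8)
    cn=max(cv2.findContours(g,cv2.RETR_EXTERNAL,cv2.CHAIN_APPROX_NONE)[0],key=cv2.contourArea)
    r=cv2.minAreaRect(cn); C.append(r[0]); print('grip px',r,'z',np.median(P[g>0][:,2]))
    b=onplane(v,cv2.boxPoints(r),.084); print(b[:,:2]); print(cv2.minAreaRect((b[:,:2]*1000).astype(np.float32)))
    cn=max(cv2.findContours(m,cv2.RETR_EXTERNAL,cv2.CHAIN_APPROX_NONE)[0],key=cv2.contourArea)
    r=cv2.minAreaRect(cn); print('rest px',r)
    b=onplane(v,cn[:,0],.012); print(cv2.minAreaRect((b[:,:2]*1000).astype(np.float32)))
    B.append(r[0])
    f=roi&(P[...,2]>.024)&(P[...,2]<.034); print('foot z',np.median(P[f][:,2]),cv2.minAreaRect((P[f][:,:2]*1000).astype(np.float32)))
    f=roi&(P[...,2]>.008)&(P[...,2]<.018); print('rim',np.median(P[f][:,2]),cv2.minAreaRect((P[f][:,:2]*1000).astype(np.float32)))
print('tri grip',tri(V[0],[C[0]],V[1],[C[1]]),'tri rest',tri(V[0],[B[0]],V[1],[B[1]]))
E
```

```text
grip px ((265.3369140625, 150.5646209716797), (65.39915466308594, 22.687238693237305), 86.8201675415039) z 0.08377625279699208
[[ 0.5043 -0.3469]
 [ 0.5085 -0.3696]
 [ 0.4407 -0.3842]
 [ 0.4361 -0.3598]]
((472.4788818359375, -365.5926818847656), (69.40020751953125, 24.88191032409668), 10.695754051208496)
rest px ((258.0, 138.5), (97.0, 46.0), 90.0)
((472.69024658203125, -357.9430236816406), (124.99974060058594, 58.74589920043945), 7.411543846130371)
foot z 0.027807918976254564 ((471.606201171875, -365.16705322265625), (109.72972106933594, 29.93486213684082), 10.741534233093262)
rim 0.011697111419907036 ((466.5406799316406, -358.92510986328125), (139.94810485839844, 59.91996765136719), 7.368570327758789)
grip px ((319.9999694824219, 149.5), (23.999996185302734, 64.99998474121094), 0.0) z 0.08373535731736476
[[ 0.4372 -0.358 ]
 [ 0.505  -0.3448]
 [ 0.5081 -0.3691]
 [ 0.4406 -0.3842]]
((472.79620361328125, -364.48382568359375), (70.70989990234375, 26.33454132080078), 11.001914978027344)
rest px ((305.0, 140.0), (94.0, 52.0), 90.0)
((471.53515625, -361.05975341796875), (123.26495361328125, 69.09107208251953), 10.41775894165039)
foot z 0.02785527072115604 ((471.35284423828125, -364.70184326171875), (110.04771423339844, 29.522899627685547), 10.654644966125488)
rim 0.011812537829498926 ((466.7748718261719, -358.798583984375), (138.8015594482422, 60.1589469909668), 7.378073692321777)
tri grip [[ 0.4731 -0.3652  0.0786  0.0005]] tri rest [[ 0.4769 -0.3575  0.027   0.0024]]
```

The scraper is at (0.472,-0.365) with yaw 10.7° and its grip top at 0.084. The rest is at (0.467,-0.359) with yaw 7.4°. All sizes match the text. Now the deck from two wrist places.

Call:
apply_moves --motion '[{"xyz":[20,-56,0],"twist":0.0,"jaw":1},{"xyz":[40,-112,0],"twist":0.0,"jaw":1},{"xyz":[60,-168,0],"twist":0.0,"jaw":1},{"xyz":[80,-224,0],"twist":0.03,"jaw":1},{"xyz":[100,-280,0],"twist":0.06,"jaw":1}]'

```text
time: 2.12
ee_pos: [0.4951, -0.0061, 0.2483]
tcp_rot: [180.0, -0.0, 3.8]
wrist_force: [1.1, -0.5, 0.4]
opening: 0.0855
grasp_force: 0.0
```

Call:
apply_moves --motion '[{"xyz":[0,0,0],"twist":0,"jaw":1},{"xyz":[0,0,0],"twist":0,"jaw":1}]'

```text
time: 2.38
ee_pos: [0.4947, -0.0077, 0.2481]
tcp_rot: [180.0, 0.0, 4.0]
wrist_force: [-0.1, -0.5, -0.1]
opening: 0.0853
grasp_force: 0.0
```

```bash
python3 - <<'E'
from h import *
o=sensors.get_obs(); print(o['ee_pos'],o['tcp_rot'],o['time']); snap('wrist','3')
E
```

```text
[ 0.49471486 -0.00770887  0.24811367] [1.79978087e+02 2.28762050e-02 3.99632317e+00] 2.375
```

Call:
apply_moves --motion '[{"xyz":[0,-50,0],"twist":0,"jaw":1},{"xyz":[0,-60,0],"twist":0,"jaw":1},{"xyz":[0,-60,0],"twist":0,"jaw":1}]'

```text
time: 2.8
ee_pos: [0.4912, 0.0416, 0.2483]
tcp_rot: [-179.6, -0.0, 4.7]
wrist_force: [-0.1, 0.0, 0.0]
opening: 0.0852
grasp_force: 0.0
```

```bash
python3 - <<'E'
from h import *
o=sensors.get_obs(); print(o['ee_pos'],o['tcp_rot'],o['time']); snap('wrist','4')
a=[cv2.imread(f'pics/wrist{i}.png')for i in(3,4)]; cv2.imwrite('pics/w34.png',cv2.resize(np.vstack(a),None,fx=.78,fy=.78,interpolation=cv2.INTER_AREA))
E
```

```text
[0.49122841 0.04158987 0.24833294] [-1.79583934e+02 -4.80479571e-03  4.68812023e+00] 2.8
```

View pics/w34.png

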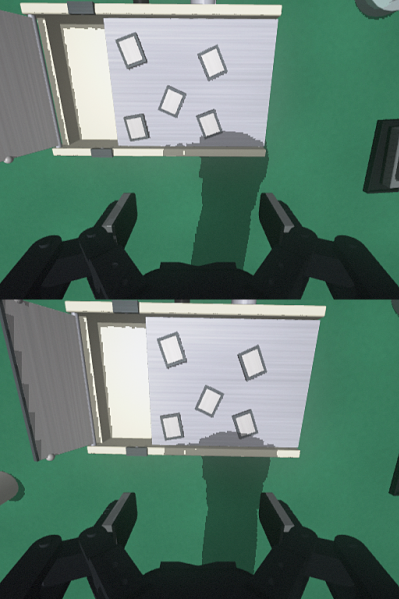

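Both views show the deck with trough and cover on the left (+y), the plate in the middle, and five modules. In the lower view they are at about (172,50), (252,63), (209,101), (172,127) and (245,124) in that half's pixels. I'll measure the deck frame and the modules.

```bash
python3 - <<'E'
from h import *
np.set_printoptions(precision=4,suppress=True)
o=sensors.get_obs(); print(o['ee_pos'],o['tcp_rot'],o['q'])
V=[load(f'wrist{i}.npz') for i in(3,4)]; PX=[]
for v in V:
    P=cloud(v); hsv=cv2.cvtColor(v['im'],cv2.COLOR_RGB2HSV); z=P[...,2]
    inn=(P[...,0]>.44)&(P[...,0]<.7)&(P[...,1]>-.13)&(P[...,1]<.24)
    zp=np.median(z[inn&(abs(z-.067)<.004)]); zf=np.median(z[inn&(abs(z-.077)<.003)])
    fe=inn&(abs(z-zf)<.0025); fe=cv2.morphologyEx(fe.astype(np.uint8),cv2.MORPH_OPEN,np.ones((3,3)))
    # exclude chips (top at 67+...) : keep only large elongated components
    n,l,st,_=cv2.connectedComponentsWithStats(fe); pts=P[fe>0]
    big=[i for i in range(1,n) if st[i,2]>60]; print('zp',zp,'zf',zf)
    allp=[]
    for i in big:
        p=P[l==i]; allp.append(p); print('fence',cv2.minAreaRect((p[:,:2]*1000).astype(np.float32)))
    pl=inn&(abs(z-zp)<.003); p=P[cv2.erode(pl.astype(np.uint8),np.ones((2,2)))>0]; print('plate',cv2.minAreaRect((p[:,:2]*1000).astype(np.float32)))
    ch=((abs(z-zp-.007)<.0025)&inn).astype(np.uint8); ch=cv2.morphologyEx(ch,cv2.MORPH_OPEN,np.ones((5,5)))
    n,l,st,cc=cv2.connectedComponentsWithStats(ch); px=[]
    for i in range(1,n):
        if st[i,2]<55 and st[i,4]>200:
            p=P[l==i]; r=cv2.minAreaRect((p[:,:2]*1000).astype(np.float32)); print('chip',r,np.median(p[:,2])); px.append(cc[i])
    PX.append(px)
    c=P[inn|((P[...,1]>.2)&(P[...,1]<.32)&(P[...,0]>.4)&(P[...,0]<.7))]; c=c[(c[:,2]>.085)]; c=c[c[:,1]>.15]
    print('cover pts',len(c), c.mean(0), np.linalg.svd(c-c.mean(0),full_matrices=False)[2][2], c.min(0),c.max(0))
if len(PX[0])==len(PX[1]):
    a=np.array(sorted(map(tuple,PX[0])));b=np.array(sorted(map(tuple,PX[1]))); print(tri(V[0],a,V[1],b))
E
```

```text
[0.4912 0.0415 0.2483] [-179.5881   -0.0009    4.6672] [  4.6011  -2.8308   2.1535  94.9839   0.4119 179.9339]
zp 0.06584274288985342 zf 0.07572119425810633
fence ((644.9190063476562, 187.63479614257812), (12.170151710510254, 57.24738311767578), 3.5647106170654297)
fence ((655.7744140625, 15.261695861816406), (12.418951988220215, 225.50881958007812), 3.700653553009033)
fence ((474.58465576171875, 4.41015625), (12.515114784240723, 226.0806884765625), 3.6029646396636963)
plate ((571.8317260742188, 48.09828186035156), (189.16651916503906, 302.5326843261719), 3.636338949203491)
chip ((605.871337890625, 85.74198913574219), (35.91199493408203, 28.139986038208008), 21.760562896728516) 0.0731221770483157
chip ((598.8216552734375, -19.765079498291016), (35.86109161376953, 27.946250915527344), 28.03203773498535) 0.07312557463405178
chip ((545.6517944335938, 31.724048614501953), (27.862096786499023, 36.10380935668945), 69.89614868164062) 0.07322646912948746
chip ((517.7291259765625, -22.59557342529297), (36.109195709228516, 27.968647003173828), 24.00211524963379) 0.07323029639704115
chip ((505.
[... 925 characters left out ...]
8290405273) 0.07318078944805884
chip ((545.6712036132812, 31.913776397705078), (27.804189682006836, 35.959232330322266), 69.6829605102539) 0.0731430454153556
chip ((517.690185546875, -22.574098587036133), (36.124305725097656, 27.91951560974121), 24.771892547607422) 0.07315012465384907
chip ((505.6103210449219, 81.32032775878906), (36.299861907958984, 28.208202362060547), 12.904623985290527) 0.07320917747446803
cover pts 15143 [0.5591 0.2205 0.1204] [-0.0584  0.9177 -0.3929] [0.4646 0.1991 0.085 ] [0.6344 0.24   0.1488]
[[ 0.6066  0.0861  0.0717  0.0003]
 [ 0.5061  0.0814  0.0719  0.0004]
 [ 0.546   0.0318  0.0702  0.0003]
 [ 0.518  -0.0226  0.0718  0.0002]
 [ 0.5992 -0.0197  0.0719  0.0004]]
```

The deck origin is at (0.565,0.012) with yaw 3.66° and raised 6 mm; sizes match. The modules, in deck mm, are at (45,71), (32,-34), (-18,21), (-49,-31) and (-55,73). The cover is at about 1.97 rad. Joint 6 sits at its limit here (yaw = 180+q1−q6), so I'll use the half-turned grasp while going back to the scraper.

Call:
apply_moves --motion '[{"xyz":[-8,60,0],"twist":-0.18},{"xyz":[-16,120,0],"twist":-0.36},{"xyz":[-24,180,0],"twist":-0.54},{"xyz":[-32,240,0],"twist":-0.72},{"xyz":[-40,300,0],"twist":-0.9}]'

```text
validation failed for argument at $.mo...
```

Call:
apply_moves --motion '[{"xyz":[0,0,0],"twist":-0.18},{"xyz":[0,0,0],"twist":-0.36},{"xyz":[0,0,0],"twist":-0.54},{"xyz":[0,0,0],"twist":-0.72},{"xyz":[0,0,0],"twist":-0.9}]'

```text
validation failed for argument at $.mo...
```

Call:
apply_moves --motion '[{"xyz":[0,0,0],"twist":-0.18},{"xyz":[0,0,0],"twist":-0.36},{"xyz":[0,0,0],"twist":-0.54},{"xyz":[0,0,0],"twist":-0.72},{"xyz":[0,0,0],"twist":-0.9}]'

```text
validation failed for argument at $.mo...
```

Call:
apply_moves --motion '[{"xyz":[0,0,0],"twist":-0.18},{"xyz":[0,0,0],"twist":-0.36},{"xyz":[0,0,0],"twist":-0.546},{"xyz":[0,0,0],"twist":-0.546}]'

```text
validation failed for argument at $.mo...
```

Call:
apply_moves --motion '[{"jaw":1,"xyz":[-8,60,0],"twist":-0.18},{"jaw":1,"xyz":[-16,120,0],"twist":-0.36},{"jaw":1,"xyz":[-24,180,0],"twist":-0.54},{"jaw":1,"xyz":[-32,240,0],"twist":-0.72},{"jaw":1,"xyz":[-40,300,0],"twist":-0.9}]'

```text
time: 3.48
ee_pos: [0.477, -0.2377, 0.2464]
tcp_rot: [-179.7, -0.3, 52.7]
wrist_force: [0.1, 0.6, 0.6]
opening: 0.0856
grasp_force: 0.0
```

Call:
apply_moves --motion '[{"jaw":1,"xyz":[0,0,0],"twist":-0.18},{"jaw":1,"xyz":[0,0,0],"twist":-0.36},{"jaw":1,"xyz":[0,0,0],"twist":-0.54},{"jaw":1,"xyz":[0,0,0],"twist":-0.72},{"jaw":1,"xyz":[0,0,0],"twist":-0.9}]'

```text
time: 4.1
ee_pos: [0.4774, -0.236, 0.2463]
tcp_rot: [179.9, -0.4, 104.2]
wrist_force: [0.0, -0.1, 0.1]
opening: 0.0854
grasp_force: 0.0
```

Call:
apply_moves --motion '[{"jaw":1,"xyz":[0,0,0],"twist":-0.18},{"jaw":1,"xyz":[0,0,0],"twist":-0.36},{"jaw":1,"xyz":[0,0,0],"twist":-0.54},{"jaw":1,"xyz":[0,0,0],"twist":-0.72},{"jaw":1,"xyz":[0,0,0],"twist":-0.9}]'

```text
time: 4.72
ee_pos: [0.4774, -0.2359, 0.2462]
tcp_rot: [179.6, -0.2, 155.8]
wrist_force: [0.7, -0.3, 0.0]
opening: 0.0857
grasp_force: 0.0
```

Call:
apply_moves --motion '[{"jaw":1,"xyz":[0,0,0],"twist":-0.18},{"jaw":1,"xyz":[0,0,0],"twist":-0.36},{"jaw":1,"xyz":[0,0,0],"twist":-0.546},{"jaw":1,"xyz":[0,0,0],"twist":-0.546}]'

```text
time: 5.22
ee_pos: [0.4775, -0.2357, 0.2462]
tcp_rot: [179.6, 0.0, -173.3]
wrist_force: [-0.4, 0.3, 0.2]
opening: 0.0851
grasp_force: 0.0
```

Call:
apply_moves --motion '[{"jaw":1,"xyz":[7,-43,30],"twist":-0.035},{"jaw":1,"xyz":[14,-86,70],"twist":-0.07},{"jaw":1,"xyz":[20.6,-127.8,110],"twist":-0.07},{"jaw":1,"xyz":[20.6,-127.8,110],"twist":-0.07}]'

```text
time: 5.72
ee_pos: [0.4704, -0.365, 0.131]
tcp_rot: [179.3, -0.2, -169.6]
wrist_force: [0.3, 0.9, -0.1]
opening: 0.0858
grasp_force: 0.0
```

Call:
apply_moves --motion '[{"jaw":1,"xyz":[-1.5,0,35],"twist":0},{"jaw":1,"xyz":[-1.5,0,69],"twist":0},{"jaw":-1,"xyz":[-1.5,0,69],"twist":0},{"jaw":-1,"xyz":[-1.5,0,69],"twist":0},{"jaw":-1,"xyz":[-1.5,0,69],"twist":0}]' --grip_force 90

```text
time: 6.35
ee_pos: [0.4751, -0.3628, 0.0685]
tcp_rot: [179.7, 0.2, -169.1]
wrist_force: [-0.2, -0.6, 0.3]
opening: 0.0323
grasp_force: 0.0
```

Call:
apply_moves --motion '[{"jaw":-1,"xyz":[0,0,0],"twist":0},{"jaw":-1,"xyz":[0,0,0],"twist":0},{"jaw":-1,"xyz":[0,0,0],"twist":0},{"jaw":-1,"xyz":[0,0,0],"twist":0}]'

```text
time: 6.85
ee_pos: [0.475, -0.3628, 0.0682]
tcp_rot: [179.7, 0.2, -169.1]
wrist_force: [-0.3, 0.8, 6.3]
opening: 0.0229
grasp_force: 87.8
```

Call:
apply_moves --motion '[{"jaw":-1,"xyz":[0,0,-30],"twist":0},{"jaw":-1,"xyz":[0,0,-70],"twist":0},{"jaw":-1,"xyz":[0,0,-110],"twist":0},{"jaw":-1,"xyz":[0,0,-110],"twist":0}]'

```text
time: 7.35
ee_pos: [0.4754, -0.364, 0.1802]
tcp_rot: [179.8, 0.3, -169.1]
wrist_force: [0.1, -0.1, -2.1]
opening: 0.0229
grasp_force: 88.7
```

```bash
python3 - <<'E'
from h import *
o=sensors.get_obs(); print(o)
E
```

```text
{'time': 7.35, 'q': array([-37.57862096,  10.80574555,   9.01101249,  88.16250462,
         0.31739617, -48.47259857]), 'qd': array([ 0.12229301,  1.52483003, -4.33947045, -2.32463216,  0.04393444,
       -0.05777248]), 'joint_efforts': array([-1.47139543e-02, -6.10685921e+01,  4.95526886e+01,  9.36011709e-01,
        1.34407135e-02, -5.73362471e-03]), 'ee_pos': array([ 0.47542041, -0.3639672 ,  0.18018926]), 'tcp_rot': array([ 179.82158572,    0.26596522, -169.10631805]), 'wrist_force': array([ 0.11038147, -0.07332895, -2.05586164]), 'torque': array([-0.00031665, -0.02805327,  0.00659312]), 'grasp_force': 88.74657869338989, 'opening': 0.02294516276513566}
```

Scraper held; its weight shows. I'll move above the start of stroke 1.

Call:
apply_moves --motion '[{"jaw":-1,"xyz":[-18,40,0],"twist":0.03},{"jaw":-1,"xyz":[-44,95,0],"twist":0.06},{"jaw":-1,"xyz":[-70,150,0],"twist":0.09},{"jaw":-1,"xyz":[-96,207,0],"twist":0.127},{"jaw":-1,"xyz":[-120,260,0],"twist":0.127}]'

```text
time: 7.98
ee_pos: [0.5428, -0.083, 0.1773]
tcp_rot: [179.5, -0.1, -176.4]
wrist_force: [0.7, -0.5, -1.4]
opening: 0.023
grasp_force: 89.0
```

Call:
apply_moves --motion '[{"jaw":-1,"xyz":[-5,11.5,0],"twist":0},{"jaw":-1,"xyz":[-5,11.5,0],"twist":0}]'

```text
time: 8.22
ee_pos: [0.5471, -0.0728, 0.1776]
tcp_rot: [179.6, -0.1, -176.3]
wrist_force: [0.1, -0.8, -1.1]
opening: 0.023
grasp_force: 89.2
```

Call:
apply_moves --motion '[{"jaw":-1,"xyz":[0,-1,25],"twist":0},{"jaw":-1,"xyz":[0,-1,44],"twist":0},{"jaw":-1,"xyz":[0,-1,46],"twist":0},{"jaw":-1,"xyz":[0,-1,46],"twist":0}]'

```text
time: 8.72
ee_pos: [0.5472, -0.0745, 0.1327]
tcp_rot: [179.6, -0.0, -176.4]
wrist_force: [-1.0, -0.3, -0.8]
opening: 0.023
grasp_force: 89.2
```

Call:
apply_moves --motion '[{"jaw":-1,"xyz":[0,0,1.5],"twist":0},{"jaw":-1,"xyz":[0,0,2],"twist":0},{"jaw":-1,"xyz":[0,0,2],"twist":0}]'

```text
time: 9.1
ee_pos: [0.5473, -0.0739, 0.1306]
tcp_rot: [179.6, 0.0, -176.4]
wrist_force: [0.1, 0.8, -3.0]
opening: 0.0231
grasp_force: 89.1
```

Call:
apply_moves --motion '[{"jaw":-1,"xyz":[0,0,1],"twist":0},{"jaw":-1,"xyz":[0,0,2],"twist":0},{"jaw":-1,"xyz":[0,0,2],"twist":0}]'

```text
time: 9.48
ee_pos: [0.5473, -0.0739, 0.129]
tcp_rot: [179.6, 0.0, -176.4]
wrist_force: [-2.8, 0.1, 4.5]
opening: 0.0225
grasp_force: 90.1
```

Call:
apply_moves --motion '[{"jaw":-1,"xyz":[0,0,0.5],"twist":0},{"jaw":-1,"xyz":[0,0,1],"twist":0},{"jaw":-1,"xyz":[0,0,1],"twist":0}]'

```text
time: 9.85
ee_pos: [0.5473, -0.074, 0.1283]
tcp_rot: [179.6, 0.0, -176.4]
wrist_force: [-4.8, 0.6, 8.9]
opening: 0.0227
grasp_force: 90.5
```

Call:
apply_moves --motion '[{"jaw":-1,"xyz":[0,0,1.5],"twist":0},{"jaw":-1,"xyz":[0,0,3],"twist":0},{"jaw":-1,"xyz":[0,0,3],"twist":0}]'

```text
time: 10.22
ee_pos: [0.5473, -0.074, 0.1264]
tcp_rot: [179.6, 0.1, -176.4]
wrist_force: [-7.5, -0.4, 15.4]
opening: 0.0231
grasp_force: 91.6
```

Call:
apply_moves --motion '[{"jaw":-1,"xyz":[0,0,2],"twist":0},{"jaw":-1,"xyz":[0,4,2],"twist":0},{"jaw":-1,"xyz":[0,12,2],"twist":0},{"jaw":-1,"xyz":[0,22,2],"twist":0},{"jaw":-1,"xyz":[0,32,2],"twist":0}]'

```text
time: 10.85
ee_pos: [0.5472, -0.044, 0.1259]
tcp_rot: [179.9, 0.3, -176.5]
wrist_force: [1.9, -11.2, 17.3]
opening: 0.023
grasp_force: 91.7
```

Call:
apply_moves --motion '[{"jaw":-1,"xyz":[0,12,0.7],"twist":0},{"jaw":-1,"xyz":[0,24,1],"twist":0},{"jaw":-1,"xyz":[0,36,1],"twist":0},{"jaw":-1,"xyz":[0,48,1],"twist":0},{"jaw":-1,"xyz":[0,60,1],"twist":0}]'

```text
time: 11.48
ee_pos: [0.5435, 0.0161, 0.1256]
tcp_rot: [179.9, 0.4, -176.5]
wrist_force: [0.5, -12.1, 18.7]
opening: 0.0227
grasp_force: 91.7
```

Call:
apply_moves --motion '[{"jaw":-1,"xyz":[0,12,0.5],"twist":0},{"jaw":-1,"xyz":[0,24,0.5],"twist":0},{"jaw":-1,"xyz":[0,36,0.5],"twist":0},{"jaw":-1,"xyz":[0,48,0.5],"twist":0},{"jaw":-1,"xyz":[0,58,0.5],"twist":0}]'

```text
time: 12.1
ee_pos: [0.5399, 0.0742, 0.1254]
tcp_rot: [179.8, 0.4, -176.5]
wrist_force: [2.0, -12.6, 19.1]
opening: 0.0226
grasp_force: 91.9
```

Call:
apply_moves --motion '[{"jaw":-1,"xyz":[0,10,0.3],"twist":0},{"jaw":-1,"xyz":[0,20,0.3],"twist":0},{"jaw":-1,"xyz":[0,30,0.3],"twist":0},{"jaw":-1,"xyz":[0,32,0.3],"twist":0}]'

```text
time: 12.6
ee_pos: [0.5378, 0.1064, 0.1254]
tcp_rot: [179.8, 0.4, -176.4]
wrist_force: [1.9, -12.2, 20.1]
opening: 0.0228
grasp_force: 91.9
```

Stroke 1 done at about 20 N throughout. I'll lift, go back over the other lane, and look.

Call:
apply_moves --motion '[{"jaw":-1,"xyz":[0,-2,-44],"twist":0},{"jaw":-1,"xyz":[-12,-45,-50],"twist":0},{"jaw":-1,"xyz":[-25,-90,-50],"twist":0},{"jaw":-1,"xyz":[-38,-135,-50],"twist":0},{"jaw":-1,"xyz":[-49,-180,-50],"twist":0}]'

```text
time: 13.22
ee_pos: [0.5965, -0.0706, 0.1702]
tcp_rot: [179.6, -0.0, -176.4]
wrist_force: [0.9, 0.4, -1.3]
opening: 0.0228
grasp_force: 89.3
```

Call:
apply_moves --motion '[{"jaw":-1,"xyz":[0,0,0],"twist":0}]'

```text
time: 13.35
ee_pos: [0.5965, -0.0719, 0.1696]
tcp_rot: [179.6, -0.1, -176.6]
wrist_force: [-0.0, 0.4, -1.5]
opening: 0.0228
grasp_force: 89.1
```

```bash
python3 - <<'E'
from h import *
print(sensors.get_obs()['ee_pos'])
a=snap('wrist','5');b=snap('scene','5')
cv2.imwrite('pics/c5.png',np.vstack([cv2.resize(a['im'],(400,300)),cv2.resize(b['im'][160:250,210:370],(400,225),interpolation=cv2.INTER_CUBIC)])[...,::-1])
E
```

```text
[ 0.59646265 -0.07193252  0.16961006]
```

View pics/c5.png

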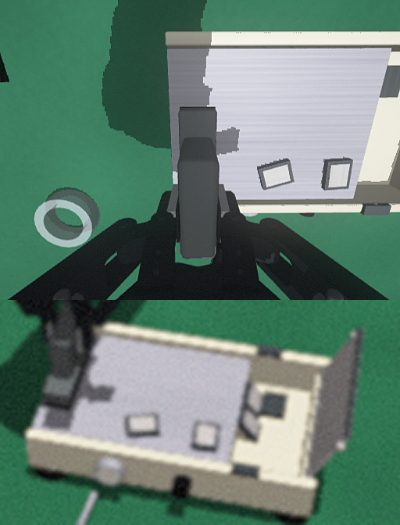

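Three modules are in the trough. Two remain in the second lane, at (275,174) and (337,174) in the wrist half, well within the foot's width. Stroke 2.

Call:
apply_moves --motion '[{"jaw":-1,"xyz":[-1,-2,25],"twist":0},{"jaw":-1,"xyz":[-1,-2,38],"twist":0},{"jaw":-1,"xyz":[-1,-2,43],"twist":0},{"jaw":-1,"xyz":[-1,-2,48],"twist":0},{"jaw":-1,"xyz":[-1,-2,48],"twist":0}]'

```text
time: 14.08
ee_pos: [0.5965, -0.0698, 0.1256]
tcp_rot: [179.6, 0.1, -176.3]
wrist_force: [-11.9, 1.3, 19.9]
opening: 0.0227
grasp_force: 92.5
```

Call:
apply_moves --motion '[{"jaw":-1,"xyz":[0,5,0.5],"twist":0},{"jaw":-1,"xyz":[0,14,0.5],"twist":0},{"jaw":-1,"xyz":[0,26,0.5],"twist":0},{"jaw":-1,"xyz":[0,38,0.5],"twist":0},{"jaw":-1,"xyz":[0,50,0.5],"twist":0}]'

```text
time: 14.7
ee_pos: [0.5957, -0.0218, 0.1265]
tcp_rot: [179.8, 0.4, -176.4]
wrist_force: [-0.2, -10.0, 15.9]
opening: 0.0227
grasp_force: 91.6
```

Call:
apply_moves --motion '[{"jaw":-1,"xyz":[0,12,0.5],"twist":0},{"jaw":-1,"xyz":[0,24,0.5],"twist":0},{"jaw":-1,"xyz":[0,36,0.5],"twist":0},{"jaw":-1,"xyz":[0,48,0.5],"twist":0},{"jaw":-1,"xyz":[0,60,0.5],"twist":0}]'

```text
time: 15.32
ee_pos: [0.5918, 0.0381, 0.1264]
tcp_rot: [179.8, 0.4, -176.4]
wrist_force: [1.3, -10.2, 16.5]
opening: 0.0227
grasp_force: 91.7
```

Call:
apply_moves --motion '[{"jaw":-1,"xyz":[0,12,0.5],"twist":0},{"jaw":-1,"xyz":[0,24,0.5],"twist":0},{"jaw":-1,"xyz":[0,36,0.5],"twist":0},{"jaw":-1,"xyz":[0,46,0.5],"twist":0},{"jaw":-1,"xyz":[0,54,0.5],"twist":0}]'

```text
time: 15.95
ee_pos: [0.5883, 0.0921, 0.1263]
tcp_rot: [179.8, 0.4, -176.4]
wrist_force: [0.1, -11.1, 16.8]
opening: 0.0225
grasp_force: 91.7
```

Call:
apply_moves --motion '[{"jaw":-1,"xyz":[0,9,0.5],"twist":0},{"jaw":-1,"xyz":[0,18,0.5],"twist":0},{"jaw":-1,"xyz":[0,18,0.5],"twist":0}]'

```text
time: 16.32
ee_pos: [0.5875, 0.11, 0.1273]
tcp_rot: [179.8, 0.5, -176.4]
wrist_force: [-0.5, -10.8, 25.6]
opening: 0.0231
grasp_force: 93.0
```

Call:
apply_moves --motion '[{"jaw":-1,"xyz":[0,-1,-30],"twist":0},{"jaw":-1,"xyz":[10,-30,-60],"twist":0},{"jaw":-1,"xyz":[20,-90,-60],"twist":0},{"jaw":-1,"xyz":[30,-150,-60],"twist":0},{"jaw":-1,"xyz":[40,-210,-60],"twist":0}]'

```text
time: 16.95
ee_pos: [0.5587, -0.1026, 0.181]
tcp_rot: [179.6, 0.0, -176.3]
wrist_force: [2.0, -0.0, -1.8]
opening: 0.0229
grasp_force: 89.5
```

```bash
python3 - <<'E'
from h import *
print(sensors.get_obs()['ee_pos'])
a=snap('wrist','6');b=snap('scene','6')
cv2.imwrite('pics/c6.png',np.vstack([cv2.resize(a['im'],(400,300)),cv2.resize(b['im'][160:250,210:370],(400,225),interpolation=cv2.INTER_CUBIC)])[...,::-1])
E
```

```text
[ 0.55867278 -0.10263343  0.18100578]
```

View pics/c6.png

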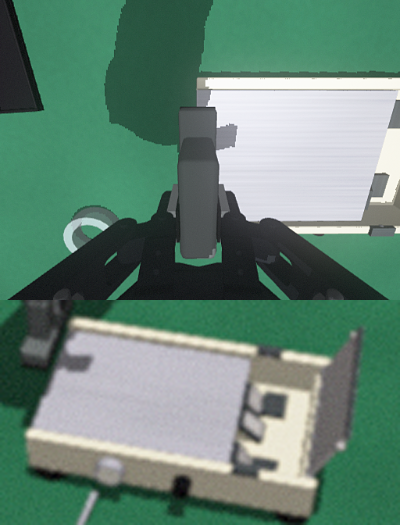

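The plate is clear and all modules look to be in the trough, some leaning on its near wall. I'll check their height against the cover's underside (about 0.067).

```bash
python3 - <<'E'
from h import *
np.set_printoptions(precision=4,suppress=True)
D=np.array([.565,.012]);t=np.radians(3.66);R=np.array([[np.cos(t),-np.sin(t)],[np.sin(t),np.cos(t)]])
for n in('scene6','wrist6','scene5'):
    v=load(n+'.npz');P=cloud(v);q=(P[...,:2]-D)@R*1000
    m=(abs(q[...,0])<80)&(q[...,1]>108)&(q[...,1]<175)
    z=P[...,2][m]*1000-6; print(n,len(z),'z pct',np.percentile(z,[5,50,90,97,100]))
    dark=m&(P[...,2]*1000-6>27)
    k=cv2.connectedComponentsWithStats(dark.astype(np.uint8))
    for i in range(1,k[0]):
        if k[2][i,4]>4: print(k[2][i,4],np.median(q[k[1]==i],0),np.max(P[...,2][k[1]==i])*1000-6)
E
```

```text
scene6 784 z pct [15.896  22.0794 42.6666 50.9823 60.9022]
152 [-20.7414 118.5269] 49.143726912217026
5 [-52.1186 143.6873] 29.68562106466866
8 [-41.4315 150.1846] 29.84878350855825
59 [ 47.0335 117.367 ] 60.90222581179761
wrist6 2895 z pct [18.8696 20.279  27.3088 54.4488 59.1648]
10 [-69.0339 137.8572] 28.335471295053765
53 [-58.3064 139.3447] 29.152944057400823
5 [-64.1571 139.2848] 27.69067188816588
75 [-44.3691 138.2704] 28.73779020399992
8 [-37.1663 144.4804] 28.102835094341863
7 [-37.3152 148.4381] 28.100567730316165
8 [ 33.0996 135.2668] 27.59739599343142
36 [ 34.0102 148.1931] 28.613509348679848
160 [ 46.462  110.6688] 59.16483886021935
6 [ 46.6702 154.1417] 28.42087842449643
5 [ 47.7639 141.0656] 27.545921487691587
28 [ 54.1382 143.9256] 28.54325267387248
20 [ 62.8831 149.7062] 28.678300517707093
scene5 785 z pct [15.6954 20.6471 36.3903 45.8647 51.6061]
146 [-26.6866 117.8675] 51.6060890109682
15 [-60.2445 146.4642] 29.81367178686645
```

All modules lie below the cover plane, so now I'll return the scraper to its rest.

Call:
apply_moves --motion '[{"jaw":-1,"xyz":[20,-48,0],"twist":0},{"jaw":-1,"xyz":[43,-102,0],"twist":-0.03},{"jaw":-1,"xyz":[66,-156,0],"twist":-0.065},{"jaw":-1,"xyz":[88,-208,0],"twist":-0.065},{"jaw":-1,"xyz":[105.3,-249.5,0],"twist":-0.065}]'

```text
time: 17.68
ee_pos: [0.4693, -0.3583, 0.1789]
tcp_rot: [179.6, 0.0, -172.6]
wrist_force: [0.5, 0.6, -1.7]
opening: 0.0231
grasp_force: 89.5
```

Call:
apply_moves --motion '[{"jaw":-1,"xyz":[0,0,0],"twist":0},{"jaw":-1,"xyz":[0,0,0],"twist":0}]'

```text
time: 17.92
ee_pos: [0.4701, -0.3565, 0.1787]
tcp_rot: [179.5, 0.0, -172.6]
wrist_force: [0.4, -0.3, -1.8]
opening: 0.0227
grasp_force: 89.3
```

```bash
python3 - <<'E'
from h import *
o=sensors.get_obs(); p=o['ee_pos']; print(p,o['tcp_rot'])
v=snap('wrist','7'); P=cloud(v); z=P[...,2]-p[2]
n=np.linalg.norm(P[...,:2]-p[:2],axis=2)<.075
for lo,hi in((.010,.022),(-.046,-.034)):
    m=n&(z>lo)&(z<hi); c=P[m]; print(np.median(c[:,2])-p[2],cv2.minAreaRect((c[:,:2]*1000).astype(np.float32)))
    print(c.min(0),c.max(0))
E
```

```text
[ 0.47009688 -0.35653265  0.17869559] [ 1.79547221e+02  2.84088553e-02 -1.72624639e+02]
0.01564727580547623 ((464.9024353027344, -356.68646240234375), (70.25281524658203, 46.152099609375), 29.582948684692383)
[ 0.42997489 -0.38220877  0.18869599] [ 0.50080371 -0.3326642   0.20069464]
-0.04016336551870811 ((428.1869201660156, -361.9999084472656), (34.89704132080078, 30.08033561706543), 7.5176215171813965)
[ 0.40932024 -0.37882887  0.13292543] [ 0.44740487 -0.34505495  0.14467796]
```

Call:
apply_moves --motion '[{"jaw":-1,"xyz":[-1,-2,40],"twist":0},{"jaw":-1,"xyz":[-1,-2,75],"twist":0},{"jaw":-1,"xyz":[-1,-2,98],"twist":0},{"jaw":-1,"xyz":[-1,-2,106],"twist":0},{"jaw":-1,"xyz":[-1,-2,108],"twist":0}]'

```text
time: 18.6
ee_pos: [0.4715, -0.3577, 0.0709]
tcp_rot: [179.6, 0.0, -172.6]
wrist_force: [0.0, -0.3, -1.5]
opening: 0.0228
grasp_force: 89.6
```

Call:
apply_moves --motion '[{"jaw":-1,"xyz":[0,0,1.5],"twist":0},{"jaw":-1,"xyz":[0,0,2.5],"twist":0},{"jaw":-1,"xyz":[0,0,2.5],"twist":0}]'

```text
time: 18.98
ee_pos: [0.4711, -0.3585, 0.0685]
tcp_rot: [179.6, 0.0, -172.6]
wrist_force: [0.7, 0.7, -2.2]
opening: 0.0225
grasp_force: 89.6
```

Call:
apply_moves --motion '[{"jaw":-1,"xyz":[0,0,0.5],"twist":0},{"jaw":-1,"xyz":[0,0,1],"twist":0},{"jaw":-1,"xyz":[0,0,1],"twist":0}]'

```text
time: 19.35
ee_pos: [0.471, -0.3586, 0.0682]
tcp_rot: [179.6, 0.1, -172.7]
wrist_force: [-3.2, 1.9, 6.7]
opening: 0.0226
grasp_force: 91.0
```

Call:
apply_moves --motion '[{"jaw":0,"xyz":[0,0,0],"twist":0},{"jaw":0.8,"xyz":[0,0,0],"twist":0},{"jaw":0.8,"xyz":[0,0,0],"twist":0},{"jaw":0.8,"xyz":[0,0,0],"twist":0},{"jaw":0.8,"xyz":[0,0,0],"twist":0}]'

```text
time: 19.98
ee_pos: [0.4709, -0.3583, 0.067]
tcp_rot: [179.6, 0.0, -172.6]
wrist_force: [-0.1, 0.1, 0.6]
opening: 0.0765
grasp_force: 0.0
```

Call:
apply_moves --motion '[{"jaw":0.8,"xyz":[0,0,-50],"twist":0},{"jaw":0.8,"xyz":[0,0,-110],"twist":0},{"jaw":-1,"xyz":[0,0,-165],"twist":0},{"jaw":-1,"xyz":[0,0,-190],"twist":0}]'

```text
time: 20.48
ee_pos: [0.4715, -0.3601, 0.2608]
tcp_rot: [179.7, 0.2, -172.6]
wrist_force: [0.5, -1.2, -0.6]
opening: 0.0418
grasp_force: 0.0
```

Call:
apply_moves --motion '[{"jaw":-1,"xyz":[-31,50,0],"twist":0.065},{"jaw":-1,"xyz":[-62,105,0],"twist":0.065},{"jaw":-1,"xyz":[-93,160,0],"twist":0.065},{"jaw":-1,"xyz":[-122,213,0],"twist":0.065},{"jaw":-1,"xyz":[-140,266,0],"twist":0.065}]'

```text
time: 21.1
ee_pos: [0.5765, -0.0759, 0.2588]
tcp_rot: [179.6, -0.0, -176.3]
wrist_force: [0.7, -0.1, -0.4]
opening: 0.0001
grasp_force: 0.0
```

```bash
python3 - <<'E'
from h import *
o=sensors.get_obs(); print(o['ee_pos'],o['q'],o['opening'])
v=snap('scene','8');P=cloud(v)
r=(P[...,0]>.38)&(P[...,0]<.57)&(P[...,1]>-.43)&(P[...,1]<-.28)&(P[...,2]>.02)&(P[...,2]<.1)
p=P[r]; print(cv2.minAreaRect((p[:,:2]*1000).astype(np.float32)),np.percentile(p[:,2],98))
E
```

```text
[ 0.57649247 -0.07592521  0.25879504] [ -7.6993024    9.76643257  16.54414861  96.87625586   0.42637512
 -11.35139748] 0.00012875643436547178
((468.7808837890625, -356.55279541015625), (114.88178253173828, 29.176952362060547), 7.1675591468811035) 0.08564206518847108
```

The scraper stands in the rest. Now I'll go outside the cover with the fingers shut.

Call:
apply_moves --motion '[{"jaw":-1,"xyz":[1,60,0],"twist":0},{"jaw":-1,"xyz":[2,120,0],"twist":0},{"jaw":-1,"xyz":[3,180,0],"twist":0},{"jaw":-1,"xyz":[4,240,0],"twist":0},{"jaw":-1,"xyz":[5,300,0],"twist":0}]'

```text
time: 21.78
ee_pos: [0.5515, 0.2228, 0.2615]
tcp_rot: [179.6, 0.0, -176.4]
wrist_force: [0.3, 0.6, 0.2]
opening: 0.0001
grasp_force: 0.0
```

Call:
apply_moves --motion '[{"jaw":-1,"xyz":[1,58,0],"twist":0},{"jaw":-1,"xyz":[1,59,55],"twist":0},{"jaw":-1,"xyz":[1,59,105],"twist":0},{"jaw":-1,"xyz":[1,59,117],"twist":0},{"jaw":-1,"xyz":[1,59,117],"twist":0}]'

```text
time: 22.4
ee_pos: [0.5471, 0.2805, 0.1455]
tcp_rot: [179.6, -0.0, -176.4]
wrist_force: [0.0, 0.6, 0.0]
opening: -0.0
grasp_force: 0.0
```

Call:
apply_moves --motion '[{"jaw":-1,"xyz":[0,-25,0],"twist":0},{"jaw":-1,"xyz":[0,-40,0],"twist":0},{"jaw":-1,"xyz":[0,-55,0],"twist":0},{"jaw":-1,"xyz":[0,-69,0],"twist":0},{"jaw":-1,"xyz":[0,-84,0],"twist":0}]'

```text
time: 23.02
ee_pos: [0.5525, 0.1962, 0.1443]
tcp_rot: [179.5, -0.0, -176.4]
wrist_force: [-0.6, 1.9, -1.0]
opening: -0.0
grasp_force: 0.9
```

Call:
apply_moves --motion '[{"jaw":-1,"xyz":[0,-10,1],"twist":0},{"jaw":-1,"xyz":[0,-20,3],"twist":0},{"jaw":-1,"xyz":[0,-28,8],"twist":0},{"jaw":-1,"xyz":[0,-35,14],"twist":0}]'

```text
time: 23.52
ee_pos: [0.5546, 0.1617, 0.1296]
tcp_rot: [179.6, -0.0, -176.4]
wrist_force: [-0.9, 3.5, 0.5]
opening: 0.0001
grasp_force: 1.5
```

```bash
python3 - <<'E'
from h import *
print(sensors.get_obs()['ee_pos'])
a=snap('wrist','9');b=snap('side','9')
cv2.imwrite('pics/c9.png',np.vstack([cv2.resize(a['im'],(400,300)),cv2.resize(b['im'][160:290,160:330],(400,300),interpolation=cv2.INTER_CUBIC)])[...,::-1])
E
```

```text
[0.55461606 0.16173778 0.12960544]
```

View pics/c9.png

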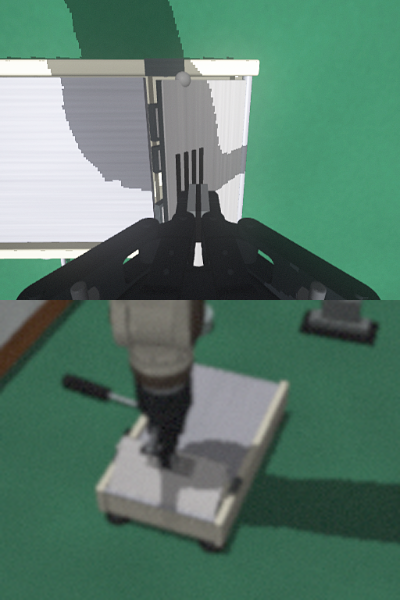

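The cover (wrist half, around (200,140)) is folding over ahead of the fingers. I'll continue along the arc.

Call:
apply_moves --motion '[{"jaw":-1,"xyz":[0,-7,6],"twist":0},{"jaw":-1,"xyz":[0,-13,12],"twist":0},{"jaw":-1,"xyz":[0,-18,19],"twist":0},{"jaw":-1,"xyz":[0,-22,26],"twist":0},{"jaw":-1,"xyz":[0,-24,31],"twist":0}]'

```text
time: 24.25
ee_pos: [0.5562, 0.1386, 0.0992]
tcp_rot: [179.5, 0.0, -176.4]
wrist_force: [-5.0, 8.9, 17.1]
opening: -0.0002
grasp_force: 9.2
```

Call:
apply_moves --motion '[{"jaw":-1,"xyz":[0,-2,3],"twist":0},{"jaw":-1,"xyz":[0,-3,6],"twist":0},{"jaw":-1,"xyz":[0,-3,6],"twist":0}]'

```text
time: 24.62
ee_pos: [0.5562, 0.1351, 0.0926]
tcp_rot: [179.6, -0.0, -176.4]
wrist_force: [0.4, -0.1, -0.5]
opening: -0.0003
grasp_force: 0.2
```

Call:
apply_moves --motion '[{"jaw":-1,"xyz":[0,-1,2],"twist":0},{"jaw":-1,"xyz":[0,-2,4],"twist":0},{"jaw":-1,"xyz":[0,-2,4],"twist":0}]'

```text
time: 25.0
ee_pos: [0.5565, 0.1337, 0.0891]
tcp_rot: [179.5, 0.0, -176.4]
wrist_force: [-2.2, 4.7, 8.1]
opening: 0.0002
grasp_force: 4.0
```

Call:
apply_moves --motion '[{"jaw":-1,"xyz":[0,0,1],"twist":0},{"jaw":-1,"xyz":[0,0,1.5],"twist":0},{"jaw":-1,"xyz":[0,0,1.5],"twist":0}]'

```text
time: 25.38
ee_pos: [0.5565, 0.1337, 0.089]
tcp_rot: [179.5, 0.1, -176.4]
wrist_force: [-6.8, 4.3, 17.0]
opening: -0.0004
grasp_force: 8.7
```

Call:
apply_moves --motion '[{"jaw":-1,"xyz":[0,0,-30],"twist":0},{"jaw":-1,"xyz":[0,0,-80],"twist":0},{"jaw":-1,"xyz":[30,0,-130],"twist":0},{"jaw":-1,"xyz":[60,0,-160],"twist":0}]'

```text
time: 25.88
ee_pos: [0.4963, 0.1277, 0.2488]
tcp_rot: [179.6, 0.0, -176.4]
wrist_force: [0.8, -0.2, 0.0]
opening: -0.0002
grasp_force: 0.0
```

```bash
python3 - <<'E'
from h import *
o=sensors.get_obs(); print(o['ee_pos'],o['time'])
a=snap('wrist','10');b=snap('scene','10')
D=np.array([.565,.012]);t=np.radians(3.66);R=np.array([[np.cos(t),-np.sin(t)],[np.sin(t),np.cos(t)]])
P=cloud(a);q=(P[...,:2]-D)@R*1000
for y0,y1 in((112,130),(130,150),(150,180)):
    m=(abs(q[...,0])<75)&(q[...,1]>y0)&(q[...,1]<y1); print(y0,m.sum(),np.percentile(P[...,2][m]*1000-6,[5,50,95]))
m=(abs(q[...,0])<84)&(q[...,1]>-100)&(q[...,1]<104); print('plate',m.sum(),np.percentile(P[...,2][m]*1000-6,[1,50,99]))
cv2.imwrite('pics/c10.png',np.vstack([cv2.resize(a['im'],(400,300)),cv2.resize(b['im'][130:290,80:360],(525,300),interpolation=cv2.INTER_CUBIC)[:,:400]])[...,::-1])
E
```

```text
[0.49626465 0.12773991 0.2487726 ] 25.875
112 6202 [ 66.27721967 273.52653126 313.70971543]
130 4416 [ 65.88730754 279.63234713 312.56515448]
150 10400 [ 65.68705364 297.91328984 314.16010116]
plate 31594 [ 58.14930692  60.13198245 315.52634608]
```

View pics/c10.png

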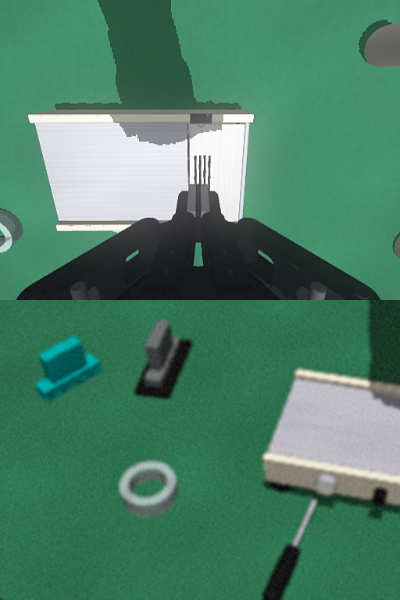

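The cover lies flat at 66 mm, the plate is bare, the scraper stands in its rest and the bystanders are where they were. Handing in.

```bash
python3 -c "
from workcell import bot
print(bot.job_done())"
```

```text
the job is handed in; nothing more can be done
None
```

I handed the job in at about 26 s: all five modules are wiped into the trough (force readings during the strokes imply about 18–28 N on the plate), the cover is latched shut, and the scraper is standing in its black rest; no verdict came back.

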